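Set up trough and opened tip box for the multichannel pipette

TASK

I am about to fill a plate with the multichannel pipette: first set the empty trough on the sloped stand, lying along the slope between the side rails with its lower end down at the foot lip, and let go of it. Then tap the front of the tip-box lids to find the one box already in use, whose unclipped lid gives under the tap; leave the two clipped boxes shut and the other things on the bench where they are. Lift the loose lid and finish holding it wide open, past 60 degrees, so that I can take tips: keep hold of it, because it falls shut by itself.

Things in the scene. Friction and masses are not known exactly. Their poses are not given: they have to be found in the camera images.
- trough: Empty white reagent trough, an open box 140 long (own x) x 50 wide (own y) x 34 high, walls 3, about 60 g, standing upright on the bench, loose. Origin: centre of its underside. Grasp it across its 50 mm width.
- stand: Fixed aluminium trough stand. Origin: centre of its underside; own z up, own x up the slope. Flat seat 160 long x 56 wide between two side rails 5 high, sloped 15 deg (0.262 rad), low end at own -x, where a foot lip 8 high stands across it. The trough seats against the lip when its underside's centre is 6 below the middle of the seat, measured along the slope.
- seat (a point): Middle of the upper face of the stand's sloped seat, 55 above the bench; axes those of the stand (level, not tilted).
- tray: Fixed aluminium deck tray 104 (own x) x 412 (own y) x 8 high; origin: centre of its underside; own -x is the front. In each of its three nests a hinged pipette-tip box is fixed, squarely with the tray. The three look alike: blue base, opaque white lid, 84 deep (x) x 122 wide (y), 68 high. One is in use, its lid unclipped; the other two are clipped shut.
- nest_left (a point): Centre of the floor of the left nest (tray's +y end), under its box's centre; axes those of the tray. Which nest holds the box in use changes. Same for all three boxes: closed lid top 68 over this point (clipped ones up to 2 lower at the front), lid 24 high, front face 42 in front (-x), hinge axis along y, 42 behind (+x) and 44 above it.
- nest_middle (a point): Centre of the floor of the middle nest; axes those of the tray. Same for all three boxes: from the middle of the lid's lower front edge a flat thumb tab sticks out 18 forwards (-x), 24 wide (y), 6 thick, its underside 44 over this point; nothing solid beside it or in front, the base's front face lies flush with the lid's. It can be pinched by its two side edges from above.
- nest_right (a point): Centre of the floor of the right nest (tray's -y end); axes those of the tray.
- loose_press (a joint): How far the one unclipped lid is pressed down against its springy seal, in rad about its hinge: 0 at rest, 0.05 fully down (about 4 mm at the lid's front edge). Stiffness 6 N m/rad: about 2 N on the front edge gives 0.03 rad; it springs back. A tap near the front must reach 0.02 or more.
- loose_lid (a joint): Opening angle of the same unclipped lid in rad: 0 shut, 1.57 upright, stops at 1.75. A weak hinge spring (0.15 N m/rad) shuts it from any angle: 1 to 3 N at the tab hold it open.
- clipped_lid_1 (a joint): Opening angle in rad of one clipped, unopened lid; at most 0.025 rad below 0 when clipped. Clipped lids are rigid under a tap and will not lift with less than 35 N at the tab. They must stay shut.
- clipped_lid_2 (a joint): The same for the other clipped lid.
- tube_rack: Bystander, loose: blue block rack 86 x 86 mm with red-capped blood tubes, 108 high. Origin: centre of its underside.
- microplate: Bystander, loose: grey 96-well plate 127 x 85 x 14 mm. Origin: centre of its underside.
- buffer_bottle: Bystander, loose: bottle 60 mm in diameter, 110 high. Origin: centre of its underside.
Things that resemble listed ones, but are neither listed nor needed, are in the scene too. Leave any black, brown or orange look-alike of the trough alone.

How it is judged:
By the outcome, as a careful person would: the job done as asked, in the order asked, and still so for the second after the job is handed in, while the arm keeps its last pose, push and grip.
It also fails if it takes over 58 s, if anything falls off the work surface, if the arm or the gripper's body presses on something with over 40 N, if the wrist force passes 120 N, or if a joint passes its speed limit or range.

ROBOT

A 7-joint arm with a two-finger parallel gripper is mounted at the origin on the work surface. World frame = base frame: x ahead of the robot, y to its left, z up, the work surface at z = 0. Lengths are in m, angles in rad, forces in N, time in s.
With the tool pointing down it reaches from about 0.4 to 0.875 m from the base axis. Payload 6.5 kg.
Tool frame: the origin (TCP) lies at the very end of the fingers, on their centre line; the grasp point (between the pads) lies 19 mm behind it (arm.pinch_z is the distance from the TCP to the grasp point, in m); z points along the fingers, y is the line along which they close (so a half turn about z gives the same grasp; the last joint's range is limited). The gripper opens to 85 mm and grips with 20 to 120 N. Pads are 22 mm wide; open, the fingers measure 114 mm over their backs; the gripper's body (76 mm by 85 mm) begins 54 mm behind the grasp point. The pads swing forward as they close: fully open they stand 13 mm farther back than shut.
Start: joints at [1.141, 0.536, -0.004, 1.538, 0.003, 1.067, -0.071], TCP at [0.231, -0.607, 0.231] pointing down, gripper open.
Joint ranges: [-2.7, 2.7], [-0.37, 2.16], [-1.27, 1.26], [0.24, 2.4], [-1.31, 4.45], [0.19, 1.91], [-2.76, 2.76]. Speed limits (rad/s): [2.39, 2.39, 3.14, 3.14, 3.14, 3.14, 3.14].

INTERFACE

Orientations are given as a rotation vector (axis times angle).
In Python, from rig import arm gives the robot as it stands.
- The arm moves only by the tool move_arm, never from a script. Its argument "series" is a list of rows, each a list of 3 entries, a list of its own where there are three numbers: the shift along the tool's x, y, z in units of 30 mm (1.0 is 30 mm), then the turn, a rotation vector about the tool's x, y, z in units of 6 degrees (1.0 is 6 degrees), then the finger opening in mm, from 0 to 85.4. A call has 1 to 5 rows; each row is the pose to reach, as a shift and turn from the pose commanded when the call began, along the tool's axes at that moment; what a row does not reach only later rows make up. A row lasts 1/10 s, in which the tool goes at most 50 mm and 8.59 degrees, less where a joint would pass 70% of its speed; a pose out of reach is approached as far as the arm can. A call with a gripper value outside its range is refused whole. The fingers move at their own pace and stop on an object; "force" is the grip in N (left out, the last holds). Time passes only in rows, so rows that repeat a pose let the fingers close. It gives the time, the measured TCP pose, the force, the opening and the grip force at its end, in the units of the state.
- arm.state(): the state, without advancing time (a new reading comes with each control period).
- arm.capture(name): name is "scene" or "top" or "wrist"; returns (picture, depth): 400x640x3 uint8, red, green, blue; 400x640 float32, m along the optical axis (not along the pixel's ray), 0 where there is no reading.
- arm.camera_info(name): a dict with "intrinsics" (3x3 intrinsics, pixels), "k1" (the pictures are not rectified: a ray, as slopes to the right and down, at radius r is drawn at 1 + k1 r^2 times it, then the intrinsics apply), "world_from_camera" (4x4, takes a point from camera to world coordinates); the wrist camera has in their place "T_tool_cam" (4x4, takes a point from camera to tool coordinates, whose origin is the TCP and whose axes are the flange's). Camera axes: x right, y up, looking along -z (the intrinsics and any distortion apply to the point x, -y, -z); pixel columns grow to the right and rows downward; lengths in m; the calibration is good to about 2 mm. A picture is of the moment at which its call begins: read the wrist's pose just before it. camera_info takes no time and is no camera call.
- arm.finish_job(): hands the job in; it is judged then, once.
Trained networks look in the newest picture that a camera, given by its name, has taken for a name from the list of things; names that differ only in an ending like _2 or _b are one class to them, and where a whole thing is asked for, a point or a joint stands for the part that bears it (a point fixed in the world has none). Each returns a list of dicts, best first, with "p" (0 to 1); they miss things now and then, are a little off and sometimes report something else, mostly with a low value. They report only what shows in the picture. A call takes as long as a camera call. They do not tell look-alikes from the thing itself.
- arm.look_for(camera, query): "extent" ([centre column, centre row, width, height] in pixels, round what is visible of it).
- arm.spot_point(camera, query): "xy" ([column, row] in pixels: a listed point, or the origin of a listed thing).
The state is a dict: "t": time; "joint_positions": joint angles; "joint_velocities": joint speeds; "joint_torque": joint torques, N m; "ee_pos": TCP position; "tcp_rot": TCP orientation; "force": force on the tool from outside, world axes, zero at the start; "wrist_torque": the same for the moment, N m; "grip_width": finger opening in m; "grasp_force": force on a finger pad.
Only numpy, scipy, OpenCV 4.12 (cv2) and the standard library are available. Lean on these libraries where they do the work, as an engineer would, in place of code of your own. Each camera call takes 0.05 s, during which the arm holds its last target. There are 200 camera calls.

## Working session

There is one attempt and no reset: what is moved stays moved. The work goes in short steps, Python scripts to look and compute and a tool call to move; the robot and the scene stay as the last step left them, time stands still between calls to the robot, and variables do not carry over. Pictures are saved under pics/ and viewed, at most 10 in all, crops included, and the job is handed in when it is done.

Besides the shell and the picture viewer there is one more tool, called after "Call:" as name([rows], argument=value, ...), one row to a line, values as JSON. move_arm: Moves the arm, as the interface text tells. Its arguments: {"type":"object","properties":{"series":{"type":"array"},"force":{"type":"number"}},"required":["series"]}

```bash
ls; mkdir -p pics
cat > h.py <<'E'
import numpy as np, cv2
from scipy.spatial.transform import Rotation as R
from rig import arm
def cam(name, st=None):
    i=arm.camera_info(name); K=np.array(i["intrinsics"]); k1=i["k1"]
    if "world_from_camera" in i: T=np.array(i["world_from_camera"])
    else:
        st=st or arm.state(); W=np.eye(4); W[:3,:3]=R.from_rotvec(st["tcp_rot"]).as_matrix(); W[:3,3]=st["ee_pos"]
        T=W@np.array(i["T_tool_cam"])
    return K,k1,T
def rays(uv,K,k1):
    uv=np.atleast_2d(uv).astype(float)
    return cv2.undistortPoints(uv.reshape(-1,1,2),K,np.array([k1,0,0,0.])).reshape(-1,2)
def dep(uv,d,c):
    K,k1,T=c; s=rays(uv,K,k1); d=np.ravel(d)
    P=np.c_[s[:,0]*d,-s[:,1]*d,-d]; return P@T[:3,:3].T+T[:3,3]
def plane(uv,z,c):
    K,k1,T=c; s=rays(uv,K,k1); D=np.c_[s[:,0],-s[:,1],-np.ones(len(s))]@T[:3,:3].T
    return T[:3,3]+D*((z-T[2,3])/D[:,2])[:,None]
def cloud(depth,c):
    v,u=np.mgrid[:400,:640]; P=dep(np.c_[u.ravel(),v.ravel()],depth.ravel(),c); return P.reshape(400,640,3)
def save(n,p,s=1): cv2.imwrite(n,cv2.resize(p[...,::-1],None,fx=s,fy=s,interpolation=cv2.INTER_CUBIC))
E
python3 - <<'E'
from h import *
st=arm.state(); print(st["t"],st["ee_pos"],st["tcp_rot"],st["grip_width"],arm.pinch_z)
for n in ("top","scene"):
    p,d=arm.capture(n); np.savez("%s0.npz"%n,p=p,d=d); save("pics/%s0.png"%n,p)
    c=cam(n); C=cloud(d,c)
    for q in ["trough","stand","seat","tray","nest_left","nest_middle","nest_right","tube_rack","microplate","buffer_bottle"]:
        for r in arm.spot_point(n,q)[:3]:
            print(n,q,round(r["p"],2),np.round(r["xy"]), plane(r["xy"],0.0,c).round(3)[0])
E
```

```text
pics
0.0 [ 0.23105719 -0.60685294  0.2304006 ] [-3.08802856e+00 -5.68116753e-01  7.04409507e-04] 0.08507170200590859 0.0187
top trough 0.87 [188. 276.] [0.297 0.468 0.   ]
top trough 0.76 [223. 215.] [0.487 0.362 0.   ]
top trough 0.71 [170. 220.] [0.47  0.529 0.   ]
top stand 0.78 [285. 187.] [0.578 0.169 0.   ]
top seat 0.87 [284. 186.] [0.581 0.172 0.   ]
top tray 0.98 [386. 184.] [ 0.595 -0.148  0.   ]
top tray 0.42 [385. 184.] [ 0.594 -0.144  0.   ]
top nest_left 0.64 [342. 184.] [ 0.592 -0.008  0.   ]
top nest_middle 0.65 [386. 181.] [ 0.602 -0.148  0.   ]
top nest_middle 0.47 [420. 257.] [ 0.367 -0.257  0.   ]
top nest_right 0.77 [425. 186.] [ 0.588 -0.271  0.   ]
top tube_rack 0.73 [415. 255.] [ 0.37  -0.239  0.   ]
top tube_rack 0.56 [223. 219.] [0.476 0.362 0.   ]
top microplate 0.62 [330. 125.] [0.778 0.032 0.   ]
top microplate 0.18 [417. 256.] [ 0.368 -0.245  0.   ]
top buffer_bottle 0.62 [227. 166.] [0.641 0.352 0.   ]
scene trough 0.9 [435. 189.] [0.478 0.524 0.   ]
scene trough 0.73 [389. 192.] [0.479 0.361 0.   ]
scene trough 0.72 [410. 149.] [0.291 0.477 0.   ]
scene stand 0.89 [335. 220.] [0.576 0.159 0.   ]
scene seat 0.74 [341. 212.] [0.548 0.182 0.   ]
scene seat 0.46 [281. 229.] [ 0.594 -0.022  0.   ]
scene tray 0.56 [244. 232.] [ 0.595 -0.142  0.   ]
scene tray 0.36 [391. 193.] [0.481 0.366 0.   ]
scene nest_left 0.67 [282. 228.] [ 0.591 -0.015  0.   ]
scene nest_middle 0.92 [242. 231.] [ 0.594 -0.148  0.   ]
scene nest_right 0.95 [201. 235.] [ 0.598 -0.277  0.   ]
scene tube_rack 0.79 [216. 179.] [ 0.38  -0.243  0.   ]
scene microplate 0.93 [304. 280.] [0.773 0.044 0.   ]
scene microplate 0.29 [244. 233.] [ 0.601 -0.141  0.   ]
scene buffer_bottle 0.84 [392. 234.] [0.641 0.338 0.   ]
```

View pics/top0.png

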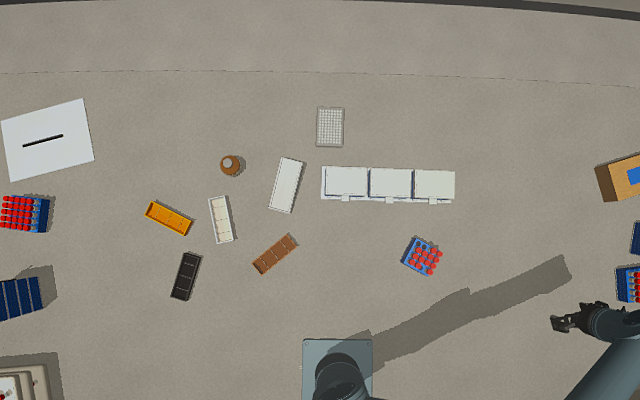

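View pics/scene0.png

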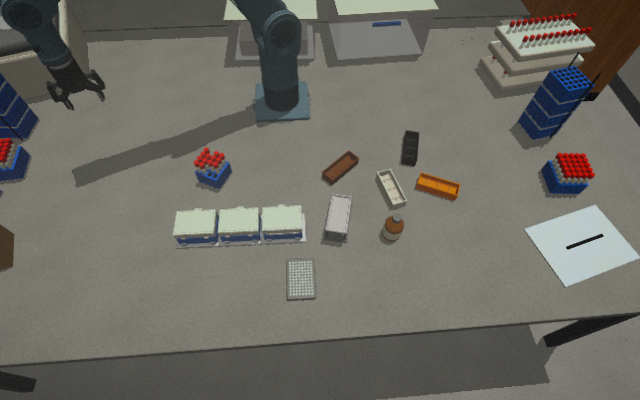

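The top view shows four trough-like things: white (221,219), orange (169,217), black (186,276) and brown (275,253). The bare stand at (286,185) is also pale. By the description I choose the white one at (221,219). The tip boxes are at (346,182), (390,184) and (434,185), with their tabs at the front (robot side).

Run:
```python
from h import *
z=np.load("top0.npz"); p,d=z["p"],z["d"]; c=cam("top"); C=cloud(d,c); np.set_printoptions(precision=4,suppress=True)
save("pics/crop1.png",p[130:260,190:470],2.8)
print("cam pos",c[2][:3,3])
def fit(name,u0,u1,v0,v1,zl,zh):
    S=C[v0:v1,u0:u1].reshape(-1,3); S=S[(S[:,2]>zl)&(S[:,2]<zh)]
    (cx,cy),(w,h),a=cv2.minAreaRect((S[:,:2]*1000).astype(np.float32))
    print(name,len(S),"ctr",cx/1000,cy/1000,"size",w,h,"ang",a,"z",np.percentile(S[:,2],[5,50,95]))
    return S
print("bench z",np.median(C[100:160,280:310,2][:, :]))
fit("trough",200,245,188,250,0.025,0.06)
S=fit("stand",260,310,150,220,0.015,0.12)
A=np.c_[S[:,:2],np.ones(len(S))]; k=np.linalg.lstsq(A,S[:,2],rcond=None)[0]; print("slope",k,np.hypot(*k[:2]),np.arctan2(k[1],k[0]))
fit("lids",315,460,155,210,0.066,0.09)
fit("tray",315,460,155,215,0.004,0.09)
for n,a,b in(("L",324,368),("M",370,412),("R",414,457)): fit(n,a,b,155,197,0.066,0.09)
fit("rack",395,450,230,280,.03,.2); fit("bottle",215,250,150,185,.03,.2);fit("plate",310,350,100,150,.008,.05);fit("brown",245,302,228,278,.02,.2);fit("orange",140,196,196,240,.02,.2)
```

```text
cam pos [0.4525 0.1131 1.4855]
bench z -0.000388617185120399
trough 190 ctr 0.47496737670898437 0.36443475341796877 size 140.7694091796875 53.77471923828125 ang 13.064709663391113 z [0.0273 0.033  0.038 ]
stand 1198 ctr 0.5803952026367187 0.16756321716308595 size 68.28116607666016 157.75440979003906 ang 76.17636108398438 z [0.0365 0.0555 0.0745]
slope [ 0.2496 -0.0668 -0.0783] 0.25834779514452033 -0.2616246280800412
lids 3402 ctr 0.5926239013671875 -0.1481491394042969 size 390.81182861328125 85.03935241699219 ang 88.84456634521484 z [0.0704 0.0755 0.0804]
tray 4684 ctr 0.5922179565429687 -0.15227603149414062 size 186.92770385742188 457.7693786621094 ang 0.8035745024681091 z [0.0053 0.0741 0.08  ]
L 1166 ctr 0.5950294799804687 -0.014007499694824219 size 122.54548645019531 84.39427947998047 ang 88.89111328125 z [0.0707 0.0758 0.0806]
M 1131 ctr 0.5926681518554687 -0.14730911254882811 size 122.01354217529297 84.99193572998047 ang 88.89237976074219 z [0.0698 0.0752 0.08  ]
R 1052 ctr 0.5923342895507813 -0.28093948364257815 size 125.23343658447266 81.40435028076172 ang 89.93545532226562 z [0.0707 0.0756 0.0804]
rack 939 ctr 0.36965240478515626 -0.24544912719726564 size 88.4018325805664 87.28882598876953 ang 62.29042053222656 z [0.0503 0.0762 0.1124]
bottle 342 ctr 0.6368019409179687 0.33467755126953125 size 55.6432991027832 60.33157730102539 ang 10.837874412536621 z [0.0444 0.0787 0.1122]
plate 1030 ctr 0.7801232299804688 0.02621076774597168 size 101.56808471679688 146.53932189941406 ang 86.0985336303711 z [0.0093 0.0138 0.0189]
brown 172 ctr 0.3704454345703125 0.1998204345703125 size 52.0921630859375 141.63027954101562 ang 40.56422424316406 z [0.0258 0.0326 0.039 ]
orange 207 ctr 0.47655072021484374 0.52942724609375 size 144.13516235351562 53.222984313964844 ang 64.24627685546875 z [0.021  0.0322 0.0379]
```

View pics/crop1.png

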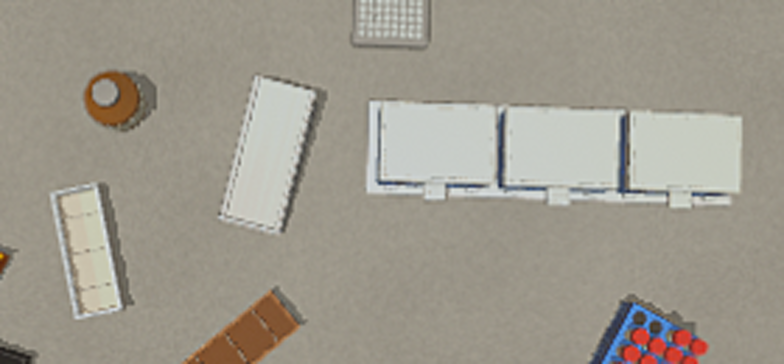

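The crop confirms the target: an empty, open, white trough at crop (87,252). The fixed stand is at crop (270,153), low end nearest the robot, and the three white lids are at crop (437,143), (562,147) and (683,150). Next come the motion helper and the wrist camera geometry.

```bash
cat >> h.py <<'E'
np.set_printoptions(precision=4,suppress=True)
def rot(yaw,tilt=0): # degrees; tilt>0 raises the tool's x
    return R.from_euler("z",yaw,degrees=True)*R.from_euler("y",-tilt,degrees=True)*R.from_matrix(np.diag([1,-1,-1.]))
def rel(pos,r,st=None,base=None):
    st=st or arm.state(); p0,r0=base or (st["ee_pos"],R.from_rotvec(st["tcp_rot"]))
    s=r0.inv().apply(np.array(pos)-p0); t=(r0.inv()*r).as_rotvec()
    print("shift",(s/0.03).round(2),"turn",(np.degrees(t)/6).round(2),"mm",np.linalg.norm(s)*1000,"deg",np.degrees(np.linalg.norm(t)))
def show(st=None):
    st=st or arm.state(); print("t",st["t"],"pos",st["ee_pos"],"F",st["force"],"w",st["grip_width"],"g",st["grasp_force"])
E
python3 - <<'E'
from h import *
i=arm.camera_info("wrist"); print(np.array(i["T_tool_cam"]),i["intrinsics"],i["k1"])
a=((.50,-.13,.28),rot(5)); rel(*a); rel((.475,.364,.25),rot(13),base=(np.array(a[0]),a[1]))
E
```

```text
[[-0.0003  0.9621  0.2727  0.0695]
 [ 1.      0.0001  0.0005 -0.0003]
 [ 0.0004  0.2727 -0.9621 -0.1436]
 [ 0.      0.      0.      1.    ]] [[359.9118   0.     324.1898]
 [  0.     359.9118 204.5017]
 [  0.       0.       1.    ]] -0.06492284705434574
shift [ 14.03 -11.69  -1.62] turn [0.   0.   2.64] mm 550.0489079559925 deg 15.847892662278763
shift [  0.61 -16.48   1.  ] turn [ 0.    0.   -1.33] mm 495.54111837465115 deg 8.000000000000002
```

Call:
move_arm([
  [[1.2, -1.0, -0.4], [0, 0, 0.3], 85],
  [[2.4, -2.0, -0.8], [0, 0, 0.7], 85],
  [[3.6, -3.0, -1.2], [0, 0, 1.1], 85],
  [[4.8, -4.0, -1.6], [0, 0, 1.5], 85],
  [[6.0, -5.0, -1.6], [0, 0, 1.9], 85],
], force=30)

```text
t: 1.6
ee_pos: [0.3476, -0.4023, 0.2812]
tcp_rot: [3.128, 0.255, 0.004]
force: [0.8, 0.1, -0.2]
grip_width: 0.0849
grasp_force: 0.0
```

Run:
```python
from h import *
show(); print(R.from_rotvec(arm.state()["tcp_rot"]).as_matrix()[:,0])
rel((.50,-.13,.28),rot(5))
```

```text
t 1.6 pos [ 0.3476 -0.4023  0.2812] F [ 0.8317  0.1166 -0.1938] w 0.08489449908425045 g 0.0
[0.9867 0.1623 0.002 ]
shift [ 6.49 -8.13  0.03] turn [ 0.03 -0.02  0.72] mm 312.07063603799304 deg 4.342671796580153
```

Call:
move_arm([
  [[1.0, -1.3, 0], [0, 0, 0.15], 85],
  [[2.0, -2.6, 0], [0, 0, 0.3], 85],
  [[3.0, -3.9, 0], [0, 0, 0.45], 85],
  [[4.0, -5.2, 0], [0, 0, 0.6], 85],
  [[5.1, -6.4, 0], [0, 0, 0.7], 85],
])

```text
t: 2.1
ee_pos: [0.466, -0.1868, 0.2797]
tcp_rot: [3.138, 0.143, 0.001]
force: [0.2, -0.5, 0.2]
grip_width: 0.0851
grasp_force: 0.0
```

Run:
```python
from h import *
st=arm.state(); p,d=arm.capture("wrist"); np.savez("w1.npz",p=p,d=d); save("pics/w1.png",p); c=cam("wrist",st); np.save("w1T.npy",c[2]); show()
for q in ("nest_left","nest_middle","nest_right"):
    for r in arm.spot_point("wrist",q)[:2]: print(q,r["p"],r["xy"],plane(r["xy"],.008,c)[0])
rel((.475,.364,.25),rot(13))
```

```text
t 2.15 pos [ 0.4711 -0.1779  0.2799] F [4.1917 7.4004 0.5708] w 0.08475612986493011 g 0.0
nest_left 0.23 [365.6, 244.6] [ 0.3711 -0.2466  0.008 ]
shift [  2.03 -18.28   0.98] turn [ 0.   -0.   -1.26] mm 552.6610609241617 deg 7.5843688893857495
```

View pics/w1.png

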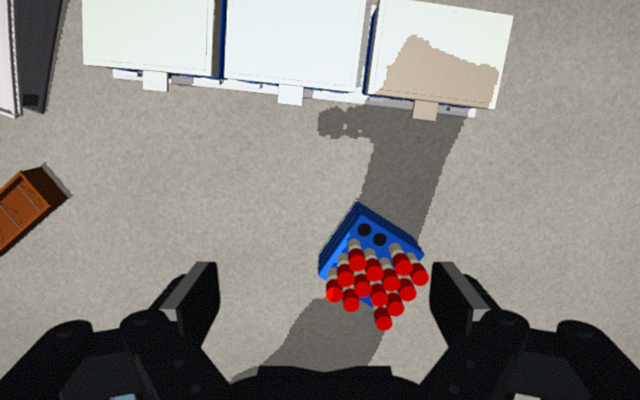

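The wrist view shows the three lids, with tabs at (156,81), (291,95) and (424,109), and the tube rack at (370,270). The arm carries on to the trough.

Call:
move_arm([
  [[0.2, -1.6, 0], [0, 0, 0], 85],
  [[0.4, -3.2, 0], [0, 0, 0], 85],
  [[0.6, -4.8, 0], [0, 0, 0], 85],
  [[0.8, -6.4, 0], [0, 0, 0], 85],
  [[1.0, -8.0, 0], [0, 0, 0], 85],
])

```text
t: 2.8
ee_pos: [0.4734, 0.0526, 0.2795]
tcp_rot: [3.138, 0.138, 0.001]
force: [1.0, -0.0, 0.7]
grip_width: 0.0853
grasp_force: 0.0
```

Run:
```python
from h import *
z=np.load("w1.npz"); c=cam("wrist"); c=(c[0],c[1],np.load("w1T.npy")); C=cloud(z["d"],c)
S=C[:130,60:520].reshape(-1,3); ok=np.isfinite(S).all(1)
def rect(S,n):
    (cx,cy),wh,a=cv2.minAreaRect((S[:,:2]*1000).astype(np.float32)); print(n,len(S),"ctr",cx,cy,"size",wh,"ang",a,"z",np.percentile(S[:,2],[5,50,95]))
T=S[(S[:,2]>.064)&(S[:,2]<.09)]; rect(T,"lids")
for n,u0,u1 in(("tabL",130,185),("tabM",270,312),("tabR",405,447)):
    Q=C[66:125,u0:u1].reshape(-1,3); Q=Q[(Q[:,2]>.045)&(Q[:,2]<.064)]; print(n,len(Q),np.percentile(Q,[2,50,98],axis=0).round(4).tolist())
for n,u0,u1 in(("L",90,200),("M",235,350),("R",385,480)):
    Q=C[5:60,u0:u1].reshape(-1,3); print(n,"top z",np.percentile(Q[:,2],[5,50,95]), "front vs back z",np.median(C[50:60,u0:u1,2]),np.median(C[15:25,u0:u1,2]))
st=arm.state(); show(st); rel((.465,.364,.25),rot(13))
```

```text
lids 33779 ctr 591.1470947265625 -146.90101623535156 size (390.88848876953125, 85.05355072021484) ang 88.95450592041016 z [0.0755 0.0772 0.0786]
tabL 507 [[0.5343, -0.0247, 0.0544], [0.5431, -0.0136, 0.0587], [0.552, -0.0005, 0.0609]]
tabM 491 [[0.5312, -0.1582, 0.0556], [0.5402, -0.1465, 0.0576], [0.549, -0.1347, 0.0596]]
tabR 477 [[0.529, -0.2913, 0.0555], [0.5379, -0.2795, 0.0587], [0.5468, -0.268, 0.0602]]
L top z [0.0762 0.0775 0.0788] front vs back z 0.0774615010081556 0.07758139757084712
M top z [0.0757 0.077  0.0784] front vs back z 0.07676210711295312 0.07719044202996239
R top z [0.076  0.0774 0.0788] front vs back z 0.07745610568252753 0.07750345740448317
t 2.8 pos [0.4734 0.0526 0.2795] F [ 0.9926 -0.032   0.6897] w 0.08532448383400627 g 0.0
shift [  0.63 -10.37   0.97] turn [ 0.01 -0.   -1.33] mm 312.9128812305668 deg 7.96668607227903
```

Call:
move_arm([
  [[0, -1.6, 0], [0, 0, -0.2], 85],
  [[0.0, -3.2, 0], [0, 0, -0.3], 85],
  [[0.0, -4.8, 0], [0, 0, -0.5], 85],
  [[0.0, -6.4, 0.3], [0, 0, -0.8], 85],
  [[0.2, -8.0, 0.6], [0, 0, -1.1], 85],
])

```text
t: 3.3
ee_pos: [0.4582, 0.2923, 0.2613]
tcp_rot: [3.124, 0.321, 0.002]
force: [2.0, -0.8, 0.6]
grip_width: 0.085
grasp_force: 0.0
```

Run:
```python
from h import *
st=arm.state(); p,d=arm.capture("wrist"); c=cam("wrist",st); np.savez("w2.npz",p=p,d=d,T=c[2]); save("pics/w2.png",p); show(st)
for q in ("trough","stand","seat"):
    for r in arm.look_for("wrist",q)[:3] if q!="seat" else arm.spot_point("wrist",q)[:2]: print(q,r)
rel((.465,.364,.15),rot(13))
```

```text
t 3.3 pos [0.4582 0.2923 0.2613] F [ 2.0202 -0.8281  0.5571] w 0.08501105234356 g 0.0
trough {'extent': [108.3, 110.8, 145.6, 125.1], 'p': 0.89}
trough {'extent': [390.6, 260.0, 129.6, 96.7], 'p': 0.56}
trough {'extent': [153.9, 265.5, 88.1, 115.2], 'p': 0.56}
stand {'extent': [483.1, 84.3, 162.3, 168.7], 'p': 0.72}
seat {'xy': [478.1, 77.5], 'p': 0.97}
shift [ 0.73 -2.31  3.69] turn [ 0.01  0.01 -0.2 ] mm 132.3520916508223 deg 1.175146049739715
```

View pics/w2.png

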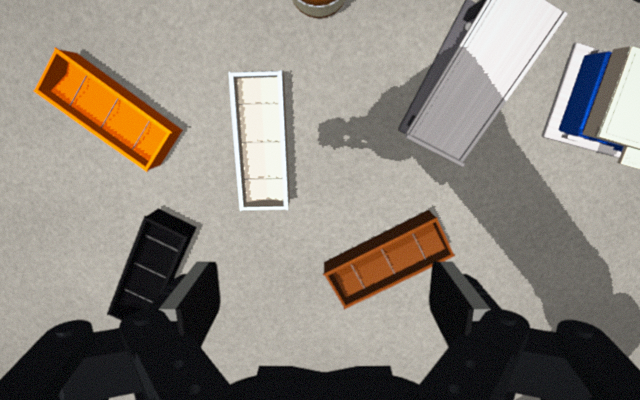

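The white trough is at (262,140), the stand at about (485,80), with its rails visible and the foot lip at the near end (~435,145).

Run:
```python
from h import *
z=np.load("w2.npz"); c=cam("wrist"); c=(c[0],c[1],z["T"]); C=cloud(z["d"],c)
def rect(S,n):
    (cx,cy),wh,a=cv2.minAreaRect((S[:,:2]*1000).astype(np.float32)); print(n,len(S),"ctr",cx,cy,"size",wh,"ang",a,"z",np.percentile(S[:,2],[5,50,95]))
Q=C[60:220,215:305].reshape(-1,3); rect(Q[(Q[:,2]>.029)&(Q[:,2]<.042)],"trough rim")
Q=C[0:170,395:570].reshape(-1,3); Q=Q[(Q[:,2]>.02)&(Q[:,2]<.1)]; rect(Q,"stand")
# seat plane RANSAC-ish
for t in(.02,.005,.003,.002):
    A=np.c_[Q[:,:2],np.ones(len(Q))]; k=np.linalg.lstsq(A,Q[:,2],rcond=None)[0]; r=Q[:,2]-A@k; Q2=Q; Q=Q[abs(r)<t]
    print(len(Q),k,np.degrees(np.arctan(np.hypot(*k[:2]))),np.degrees(np.arctan2(k[1],k[0])))
print("seat plane reaches z=.055 along axis; at (.5804,.1676):",k@[.5804,.1676,1])
# profile across rails and along slope in stand frame
yaw=np.radians(-14.5); u=np.array([np.cos(yaw),np.sin(yaw)]); v=np.array([-u[1],u[0]]); P=C[0:170,395:570].reshape(-1,3); P=P[(P[:,2]>.02)&(P[:,2]<.1)]
a=(P[:,:2]-[.5804,.1676])@u; b=(P[:,:2]-[.5804,.1676])@v; r=P[:,2]-np.c_[P[:,:2],np.ones(len(P))]@k
for lo in np.arange(-.042,.042,.003):
    m=(b>=lo)&(b<lo+.003)&(a>-.06); print("b %.1f n%d r %.1f"%(lo*1e3+1.5,m.sum(),1e3*np.median(r[m])) if m.any() else "",end="; ")
print()
for lo in np.arange(-.095,-.06,.003):
    m=(a>=lo)&(a<lo+.003)&(abs(b)<.02); print("a %.1f n%d r %.1f"%(lo*1e3+1.5,m.sum(),1e3*np.median(r[m])) if m.any() else "",end="; ")
```

```text
trough rim 1591 ctr 473.637451171875 363.9437255859375 size (141.73521423339844, 52.78733825683594) ang 13.075519561767578 z [0.031  0.0348 0.0362]
stand 12725 ctr 566.2520141601562 120.52190399169922 size (168.3904266357422, 156.42306518554688) ang 75.76780700683594 z [0.0384 0.0574 0.0741]
12466 [ 0.2449 -0.0292 -0.0808] 13.853786459657321 -6.796700504395159
11876 [ 0.2484 -0.0704 -0.0752] 14.474520227093471 -15.823082836326325
10661 [ 0.2533 -0.0728 -0.0779] 14.765347518328403 -16.03861886696567
10234 [ 0.2571 -0.069  -0.0812] 14.905497682822293 -15.034367387401588
seat plane reaches z=.055 along axis; at (.5804,.1676): 0.05644844983397636
; ; ; b -31.5 n196 r 4.8; b -28.5 n806 r 3.9; b -25.5 n539 r -0.2; b -22.5 n513 r -0.3; b -19.5 n497 r -0.2; b -16.5 n499 r -0.1; b -13.5 n524 r -0.2; b -10.5 n491 r -0.1; b -7.5 n512 r -0.1; b -4.5 n510 r -0.1; b -1.5 n496 r -0.1; b 1.5 n501 r -0.0; b 4.5 n481 r -0.1; b 7.5 n496 r -0.0; b 10.5 n471 r -0.0; b 13.5 n485 r 0.0; b 16.5 n469 r 0.0; b 19.5 n465 r 0.0; b 22.5 n462 r 0.0; b 25.5 n465 r 0.1; b 28.5 n284 r 4.8; b 31.5 n754 r 3.8; b 34.5 n351 r -0.5; ; ; 
; ; ; ; a -81.5 n14 r 7.6; a -78.5 n116 r 7.8; a -75.5 n105 r 3.3; a -72.5 n116 r -0.2; a -69.5 n116 r 0.1; a -66.5 n119 r 0.0; a -63.5 n120 r -0.2; a -60.5 n120 r -0.1;
```

Call:
move_arm([
  [[0.1, -0.6, 0.8], [0, 0, -0.1], 85],
  [[0.3, -1.4, 1.8], [0, 0, -0.2], 85],
  [[0.5, -2.3, 2.8], [0, 0, -0.2], 85],
  [[0.5, -2.3, 2.8], [0, 0, -0.2], 85],
])

```text
t: 3.9
ee_pos: [0.4566, 0.3624, 0.1736]
tcp_rot: [3.119, 0.357, -0.008]
force: [-0.2, -0.3, -0.2]
grip_width: 0.085
grasp_force: 0.0
```

Run:
```python
from h import *
z=np.load("w2.npz"); c=cam("wrist"); c=(c[0],c[1],z["T"]); C=cloud(z["d"],c); k=np.array([.2571,-.069,-.0812])
P=C[0:170,395:570].reshape(-1,3); P=P[(P[:,2]>.02)&(P[:,2]<.1)]; r=P[:,2]-np.c_[P[:,:2],np.ones(len(P))]@k
yaw=np.radians(-14.5); u=np.array([np.cos(yaw),np.sin(yaw)]); v=np.array([-u[1],u[0]]); a=(P[:,:2]-[.5804,.1676])@u; b=(P[:,:2]-[.5804,.1676])@v
for s in(-1,1):
    m=(r>.003)&(r<.0065)&(a>-.06)&(b*s>.02)
    f=np.polyfit(a[m],b[m],1); print(s,m.sum(),"line b at a=0 %.2f mm, yaw %.2f"%(f[1]*1e3,-14.5+np.degrees(np.arctan(f[0]))), np.percentile(b[m],[2,98])*1e3)
print("a range",np.percentile(a[abs(b)<.02],[.2,99.8])*1e3, "img top cut?")
p,d=arm.capture("wrist"); st=arm.state(); show(st)
rel((.474,.364,.060),rot(13)); rel((.474,.364,.010),rot(13))
```

```text
-1 720 line b at a=0 -29.14 mm, yaw -14.10 [-31.428  -26.8431]
1 611 line b at a=0 30.68 mm, yaw -14.10 [28.3291 32.8305]
a range [-79.9598  74.5327] img top cut?
t 3.95 pos [0.4579 0.3612 0.1755] F [ 0.5996 -1.0821 -0.0589] w 0.08501559518188058 g 0.0
shift [0.56 0.02 3.85] turn [ 0.02  0.03 -0.  ] mm 116.64780251496312 deg 0.23141360750824388
shift [0.56 0.02 5.51] turn [ 0.02  0.03 -0.  ] mm 166.30234925858397 deg 0.23141360750824388
```

Call:
move_arm([
  [[0.3, 0, 1.0], [0, 0, 0], 85],
  [[0.56, 0, 2.3], [0, 0, 0], 85],
  [[0.56, 0.02, 3.6], [0, 0, 0], 85],
  [[0.56, 0.02, 4.8], [0, 0, 0], 85],
  [[0.56, 0.02, 5.5], [0, 0, 0], 85],
])

```text
t: 4.45
ee_pos: [0.4761, 0.3623, 0.011]
tcp_rot: [3.119, 0.35, -0.0]
force: [-0.3, -0.1, 0.1]
grip_width: 0.0846
grasp_force: 0.0
```

Call:
move_arm([
  [[0, 0, 0], [0, 0, 0], 85],
  [[0, 0, 0], [0, 0, 0], 60],
  [[0, 0, 0], [0, 0, 0], 45],
  [[0, 0, 0], [0, 0, 0], 40],
  [[0, 0, 0], [0, 0, 0], 40],
], force=30)

```text
t: 4.95
ee_pos: [0.4762, 0.3667, 0.0145]
tcp_rot: [-3.121, -0.356, -0.005]
force: [-0.9, -1.2, 8.6]
grip_width: 0.0494
grasp_force: 32.0
```

Call:
move_arm([
  [[0, 0, -0.5], [0, 0, 0], 40],
  [[0, 0, -1.5], [0, 0, 0], 40],
  [[0, 0, -2.8], [0, 0, 0], 40],
  [[0, 0, -4.1], [0, 0, 0], 40],
  [[0, 0, -4.1], [0, 0, 0], 40],
])

```text
t: 5.45
ee_pos: [0.4773, 0.3694, 0.1422]
tcp_rot: [-3.115, -0.356, -0.014]
force: [-0.4, 0.6, 0.8]
grip_width: 0.0493
grasp_force: 31.7
```

```bash
cat >> h.py <<'E'
SEAT=np.array([.5806,.1683,.0555]); SY=-14.1
y=np.radians(SY); T15=np.radians(15); U=np.array([np.cos(y),np.sin(y),0]); Z=np.array([0,0,1.])
SL=np.cos(T15)*U+np.sin(T15)*Z; NR=-np.sin(T15)*U+np.cos(T15)*Z
E
python3 - <<'E'
from h import *
st=arm.state(); show(st); p,d=arm.capture("top"); c=cam("top"); np.savez("top1.npz",p=p,d=d)
C=cloud(d,c); S=C[170:250,190:260].reshape(-1,3); S=S[(S[:,2]>.13)&(S[:,2]<.165)]
print(len(S)); 
if len(S)>20: print(np.percentile(S,[1,50,99],axis=0), cv2.minAreaRect((S[:,:2]*1000).astype(np.float32)))
save("pics/top1.png",p[150:280,180:320],4)
for up,al in((.06,.008),(.005,0),(0,-.006)): print(up,al); rel(SEAT+(al+.0027)*SL+(.0145+up)*NR,rot(SY,15))
E
```

```text
t 5.45 pos [0.4773 0.3694 0.1422] F [-0.3885  0.5818  0.7959] w 0.049327431508146995 g 31.70199751853943
196
[[0.5037 0.3506 0.1311]
 [0.5307 0.3726 0.1402]
 [0.548  0.4062 0.1645]] ((520.0214233398438, 378.78021240234375), (49.61431121826172, 50.36799240112305), 12.13770866394043)
0.06 0.008
shift [1.62 7.14 0.29] turn [-0.63  2.4   4.49] mm 219.75735059334653 deg 30.80117084419648
0.005 0
shift [1.8  7.24 2.13] turn [-0.63  2.4   4.49] mm 232.85681027531575 deg 30.80117084419648
0 -0.006
shift [1.67 7.17 2.35] turn [-0.63  2.4   4.49] mm 231.8961605083034 deg 30.80117084419648
```

View pics/top1.png

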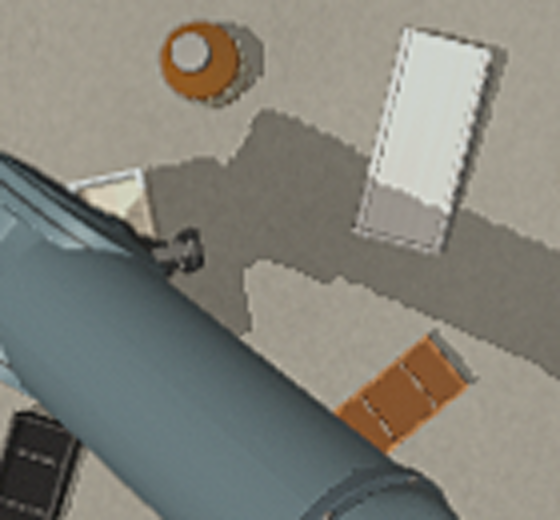

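The trough is lifted, its far end visible at crop (115,200). Next is the pre-place pose above the stand.

Call:
move_arm([
  [[0.3, 1.4, 0], [-0.1, 0.4, 0.8], 40],
  [[0.6, 2.9, 0], [-0.2, 0.9, 1.7], 40],
  [[1.0, 4.4, 0], [-0.35, 1.4, 2.7], 40],
  [[1.3, 5.9, 0], [-0.5, 1.9, 3.6], 40],
  [[1.6, 7.1, 0], [-0.63, 2.4, 4.49], 40],
])

```text
t: 6.0
ee_pos: [0.5693, 0.1659, 0.1348]
tcp_rot: [3.053, -0.385, 0.395]
force: [0.2, -1.3, -1.8]
grip_width: 0.0495
grasp_force: 31.7
```

Call:
move_arm([
  [[0, 0, 0], [0, 0, 0], 40],
  [[0, 0, 0], [0, 0, 0], 40],
])

```text
t: 6.2
ee_pos: [0.5686, 0.1693, 0.1347]
tcp_rot: [3.056, -0.376, 0.392]
force: [0.8, 0.7, -0.6]
grip_width: 0.0492
grasp_force: 31.7
```

Run:
```python
from h import *
st=arm.state(); show(st); p,d=arm.capture("wrist"); c=cam("wrist",st); np.savez("w3.npz",p=p,d=d,T=c[2]); save("pics/w3.png",p)
C=cloud(d,c); W=R.from_rotvec(st["tcp_rot"]); L=W.inv().apply((C.reshape(-1,3)-st["ee_pos"])).reshape(400,640,3)
m=(L[...,2]<-.012)&(L[...,2]>-.028)&(abs(L[...,1])<.035)&(L[...,0]>.01)&(d>0); Q=L[m]
print(m.sum(),np.percentile(Q,[1,50,99],axis=0)); print(cv2.minAreaRect((Q[:,:2]*1000).astype(np.float32)))
f=Q[Q[:,0]>np.percentile(Q[:,0],99)-.004]; print("far rim z",np.median(f[:,2]),"n",len(f), np.median(Q[(Q[:,0]<.03)][:,2]))
for up,al in((.06,.008),(.005,0),(0,-.006)): print(up,al); rel(SEAT+(al+.0027)*SL+(.0145+up)*NR,rot(SY,15))
```

```text
t 6.2 pos [0.5686 0.1693 0.1347] F [ 0.8189  0.67   -0.6401] w 0.04920398423960879 g 31.703070402145386
6323 [[ 0.0107 -0.0305 -0.0269]
 [ 0.0452 -0.0022 -0.0201]
 [ 0.0668  0.0294 -0.0125]]
((38.69075012207031, -0.4591331481933594), (57.326454162597656, 62.809120178222656), 0.026933785527944565)
far rim z -0.020112396990116917 n 1587 -0.020270511327456164
0.06 0.008
shift [ 0.07 -0.02  0.18] turn [0.04 0.06 0.03] mm 5.7345075510741905 deg 0.45703089003891895
0.005 0
shift [-0.19 -0.03  2.01] turn [0.04 0.06 0.03] mm 60.672716892151385 deg 0.45703089003891895
0 -0.006
shift [-0.39 -0.03  2.18] turn [0.04 0.06 0.03] mm 66.47251521252979 deg 0.45703089003891895
```

View pics/w3.png

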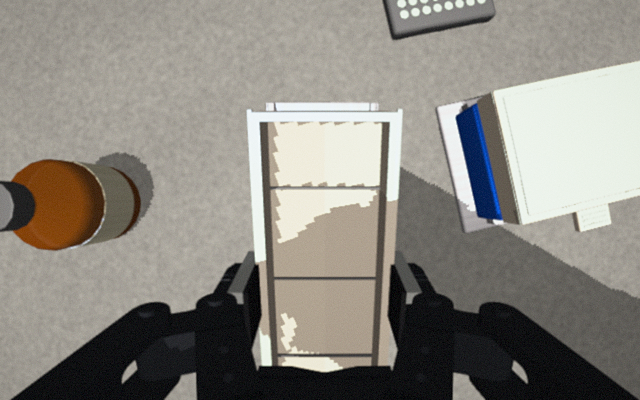

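The trough is held straight at image centre (325,240) and lines up with the stand edge behind it (322,103). Now it goes down to just above the seat.

Call:
move_arm([
  [[0, -0.02, 0.5], [0, 0, 0], 40],
  [[-0.1, -0.02, 1.1], [0, 0, 0], 40],
  [[-0.15, -0.02, 1.6], [0, 0.05, 0], 40],
  [[-0.15, -0.02, 1.85], [0, 0.05, 0], 40],
  [[-0.15, -0.02, 1.95], [0, 0.05, 0], 40],
])

```text
t: 6.75
ee_pos: [0.579, 0.1681, 0.0761]
tcp_rot: [3.055, -0.374, 0.4]
force: [-0.1, 0.3, -0.9]
grip_width: 0.0492
grasp_force: 31.7
```

Run:
```python
from h import *
show(); rel(SEAT+(-.006+.0027)*SL+(.0145)*NR,rot(SY,15))
```

```text
t 6.75 pos [0.579  0.1681 0.0761] F [-0.1294  0.3309 -0.9178] w 0.04919158952459365 g 31.721574068069458
shift [-0.24 -0.02  0.19] turn [0.05 0.01 0.03] mm 9.219577182819723 deg 0.37207338611020624
```

Call:
move_arm([
  [[0, -0.02, 0.1], [0, 0, 0], 40],
  [[0, -0.02, 0.18], [0, 0, 0], 40],
  [[-0.1, -0.02, 0.2], [0, 0, 0], 40],
  [[-0.18, -0.02, 0.2], [0, 0, 0], 40],
  [[-0.18, -0.02, 0.2], [0, 0, 0], 40],
])

```text
t: 7.25
ee_pos: [0.5758, 0.1692, 0.0705]
tcp_rot: [3.055, -0.376, 0.402]
force: [0.0, 0.1, -0.6]
grip_width: 0.0489
grasp_force: 31.7
```

Run:
```python
from h import *
st=arm.state(); show(st); print("tool F",R.from_rotvec(st["tcp_rot"]).inv().apply(st["force"])); rel(SEAT+(-.006+.0027)*SL+(.0145)*NR,rot(SY,15))
```

```text
t 7.25 pos [0.5758 0.1692 0.0705] F [ 0.0126  0.1104 -0.5786] w 0.04893171445522769 g 31.721549034118652
tool F [-0.1641 -0.1131  0.5545]
shift [-0.08 -0.01  0.04] turn [ 0.05 -0.01  0.02] mm 2.775745659917969 deg 0.29859005086476104
```

Call:
move_arm([
  [[0, 0, 0.05], [0, 0, 0], 40],
  [[0, 0, 0.09], [0, 0, 0], 40],
  [[0, 0, 0.09], [0, 0, 0], 40],
])

```text
t: 7.55
ee_pos: [0.5767, 0.1689, 0.0693]
tcp_rot: [3.055, -0.377, 0.403]
force: [-9.5, -1.2, 19.1]
grip_width: 0.0492
grasp_force: 34.2
```

Call:
move_arm([
  [[-0.06, 0, 0], [0, 0, 0], 40],
  [[-0.12, 0, 0], [0, 0, 0], 40],
  [[-0.15, 0, 0], [0, 0, 0], 40],
])

```text
t: 7.85
ee_pos: [0.5759, 0.1695, 0.069]
tcp_rot: [3.055, -0.378, 0.411]
force: [2.6, -1.8, 10.2]
grip_width: 0.0496
grasp_force: 33.0
```

Run:
```python
from h import *
st=arm.state(); show(st); print("tool F",R.from_rotvec(st["tcp_rot"]).inv().apply(st["force"])); rel(SEAT+(-.006+.0027)*SL+(.0145)*NR,rot(SY,15))
```

```text
t 7.85 pos [0.5759 0.1695 0.069 ] F [ 2.5624 -1.8327 10.19  ] w 0.049568916132753264 g 32.95176923274994
tool F [ 5.5253  1.1792 -9.0466]
shift [-0.07  0.   -0.01] turn [ 0.03 -0.06  0.  ] mm 2.0778456160277607 deg 0.39054505518439775
```

Call:
move_arm([
  [[-0.05, 0, -0.03], [0, 0, 0], 40],
  [[-0.1, 0, -0.04], [0, 0, 0], 40],
  [[-0.14, 0, -0.04], [0, 0, 0], 40],
  [[-0.14, 0, -0.04], [0, 0, 0], 40],
])

```text
t: 8.25
ee_pos: [0.5729, 0.1701, 0.0689]
tcp_rot: [3.055, -0.379, 0.414]
force: [8.8, -2.7, 3.6]
grip_width: 0.0491
grasp_force: 31.9
```

Run:
```python
from h import *
st=arm.state(); show(st); print("tool F",R.from_rotvec(st["tcp_rot"]).inv().apply(st["force"])); rel(SEAT+(-.006+.0027)*SL+(.0145)*NR,rot(SY,15))
```

```text
t 8.25 pos [0.5729 0.1701 0.0689] F [ 8.7766 -2.7113  3.6421] w 0.04912168791495159 g 31.93476140499115
tool F [ 9.8115  0.4884 -1.068 ]
shift [ 0.03 -0.01  0.02] turn [ 0.02 -0.07 -0.01] mm 1.02924818669019 deg 0.4615834283099074
```

Call:
move_arm([
  [[0.03, 0, 0.02], [0, 0, 0], 40],
  [[0.03, 0, 0.03], [0, 0, 0], 52],
  [[0.03, 0, 0.03], [0, 0, 0], 65],
  [[0.03, 0, 0.0], [0, 0, 0], 75],
  [[0.03, 0, -0.1], [0, 0, 0], 80],
])

```text
t: 8.75
ee_pos: [0.5677, 0.1708, 0.0693]
tcp_rot: [3.055, -0.375, 0.4]
force: [0.3, 0.4, 0.3]
grip_width: 0.0798
grasp_force: 0.0
```

Call:
move_arm([
  [[0, 0, -0.3], [0, 0, 0], 80],
  [[0, 0, -0.9], [0, 0, 0], 80],
  [[0, 0, -2], [0, 0, 0], 80],
  [[0, 0, -3.2], [0, 0, 0], 80],
  [[-0.5, 0.5, -4], [0, -0.5, 0], 80],
])

```text
t: 9.25
ee_pos: [0.5211, 0.1708, 0.1851]
tcp_rot: [3.074, -0.373, 0.328]
force: [0.6, 1.0, -0.9]
grip_width: 0.0802
grasp_force: 0.0
```

Run:
```python
from h import *
st=arm.state(); show(st); p,d=arm.capture("wrist"); c=cam("wrist",st); np.savez("w4.npz",p=p,d=d,T=c[2]); save("pics/w4.png",p)
C=cloud(d,c); P=C[d>0]; Q=(P-SEAT)@np.c_[SL,np.cross(NR,SL),NR]
m=(abs(Q[:,0])<.1)&(abs(Q[:,1])<.045)&(Q[:,2]>.028)&(Q[:,2]<.04); q=Q[m]; print(m.sum(),np.percentile(q,[.5,50,99.5],axis=0)); print(cv2.minAreaRect((q[:,:2]*1000).astype(np.float32)))
for s in(-1,1):
  a=q[(q[:,1]*s>.018)]; print(np.polyfit(a[:,0],a[:,2],1),len(a))
rel((.5,-.013,.2),rot(-1))
```

```text
t 9.25 pos [0.5211 0.1708 0.1851] F [ 0.6045  1.0305 -0.9325] w 0.08021492258262845 g 0.0
3378 [[-0.0776 -0.0259  0.0282]
 [-0.0004  0.0043  0.0347]
 [ 0.0629  0.0261  0.0366]]
((-7.5744171142578125, 0.04630279541015625), (142.1504364013672, 52.29890823364258), 0.08493579179048538)
[0.0021 0.0347] 1250
[0.0013 0.0343] 1426
shift [ 0.9   6.01 -0.23] turn [ 0.26 -1.99 -2.16] mm 182.28703353114588 deg 17.705713034984544
```

View pics/w4.png

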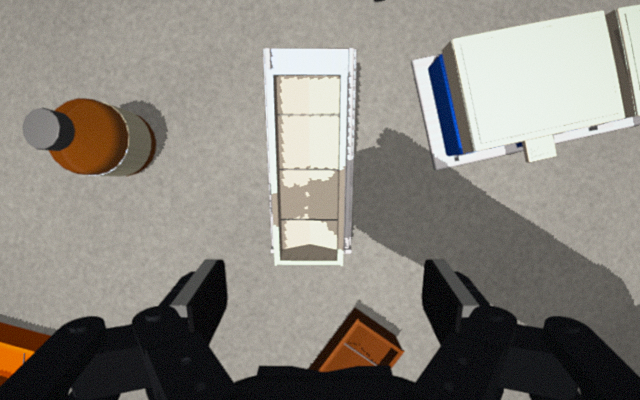

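The trough sits at (308,160) between the rails with its lower end at the lip. Its rim runs parallel to the slope, its centre 7.6 mm below my estimated seat middle, so it is seated within calibration error. Now to tap the left lid with closed fingers.

Run:
```python
from h import *
show(); rel((.566,-.013,.12),rot(-1)); rel((.566,-.013,.085),rot(-1))
```

```text
t 9.3 pos [0.5195 0.1678 0.187 ] F [-1.5192 -2.6895  1.5079] w 0.07981378650608983 g 0.0
shift [2.43 5.46 2.82] turn [ 0.26 -1.99 -2.16] mm 198.31044156716428 deg 17.705713034984544
shift [2.19 5.46 3.96] turn [ 0.26 -1.99 -2.16] mm 212.70404152111337 deg 17.705713034984544
```

Call:
move_arm([
  [[0.4, 1.5, 0], [0.05, -0.4, -0.5], 0],
  [[0.8, 3.0, 0], [0.1, -0.9, -1.0], 0],
  [[1.4, 4.3, 0.8], [0.2, -1.4, -1.6], 0],
  [[2.0, 5.2, 1.8], [0.26, -1.99, -2.16], 0],
  [[2.4, 5.46, 2.8], [0.26, -1.99, -2.16], 0],
])

```text
t: 9.8
ee_pos: [0.5682, -0.0186, 0.1156]
tcp_rot: [3.138, -0.037, 0.002]
force: [0.5, 0.7, -0.4]
grip_width: 0.0068
grasp_force: 0.0
```

Call:
move_arm([
  [[0, 0, 0.3], [0, 0, 0], 0],
  [[0, 0, 0.6], [0, 0, 0], 0],
  [[0, 0, 0.9], [0, 0, 0], 0],
  [[0, 0, 0.9], [0, 0, 0], 0],
])

```text
t: 10.2
ee_pos: [0.5651, -0.0113, 0.0882]
tcp_rot: [3.14, -0.025, -0.002]
force: [-0.4, -0.2, 0.7]
grip_width: -0.0
grasp_force: 0.0
```

Run:
```python
from h import *
show(); rel((.566,-.013,.0765),rot(-1))
```

```text
t 10.2 pos [ 0.5651 -0.0113  0.0882] F [-0.3713 -0.1663  0.7252] w -4.9771356247419526e-05 g 0.0
shift [0.03 0.06 0.39] turn [0.01 0.01 0.01] mm 11.854782254283217 deg 0.13279058702524943
```

Call:
move_arm([
  [[0, 0, 0.15], [0, 0, 0], 0],
  [[0, 0, 0.3], [0, 0, 0], 0],
  [[0, 0, 0.36], [0, 0, 0], 0],
  [[0, 0, 0.4], [0, 0, 0], 0],
  [[0, 0, 0.4], [0, 0, 0], 0],
])

```text
t: 10.7
ee_pos: [0.5661, -0.0127, 0.0765]
tcp_rot: [3.14, -0.029, 0.0]
force: [-0.4, -1.1, -0.3]
grip_width: 0.0001
grasp_force: 0.0
```

Call:
move_arm([
  [[0, 0, 0.03], [0, 0, 0], 0],
  [[0, 0, 0.06], [0, 0, 0], 0],
  [[0, 0, 0.06], [0, 0, 0], 0],
])

```text
t: 11.0
ee_pos: [0.5661, -0.0128, 0.0748]
tcp_rot: [3.14, -0.029, -0.0]
force: [-1.1, -0.4, 2.4]
grip_width: -0.0002
grasp_force: 0.9
```

Call:
move_arm([
  [[0, 0, 0.03], [0, 0, 0], 0],
  [[0, 0, 0.03], [0, 0, 0], 0],
])

```text
t: 11.2
ee_pos: [0.5658, -0.0128, 0.0739]
tcp_rot: [3.14, -0.029, -0.001]
force: [-1.7, 1.2, 3.7]
grip_width: 0.0002
grasp_force: 1.8
```

Call:
move_arm([
  [[0, 0, 0.03], [0, 0, 0], 0],
  [[0, 0, 0.03], [0, 0, 0], 0],
])

```text
t: 11.4
ee_pos: [0.5656, -0.0128, 0.0729]
tcp_rot: [3.14, -0.029, -0.002]
force: [-2.8, 0.7, 4.6]
grip_width: 0.0001
grasp_force: 2.7
```

The left lid gives about 1 N per mm (6 N·m/rad at a 72 mm lever predicts 1.2), while a rigid contact gave ~10 N/mm before. So the left box is the loose one, pressed by about 3 mm, well over 0.02 rad. I back off and plan the tab pinch and the arc.

Call:
move_arm([
  [[0, 0, -0.3], [0, 0, 0], 0],
  [[0, 0, -1], [0, 0, 0], 10],
  [[-0.5, 0, -1.3], [0, 0, 0], 25],
  [[-1, 0, -1.3], [0, 0, 0], 42],
  [[-1, 0, -1.3], [0, 0, 0], 42],
])

```text
t: 11.9
ee_pos: [0.5353, -0.0123, 0.1126]
tcp_rot: [3.139, -0.029, 0.001]
force: [-0.1, -0.3, -0.5]
grip_width: 0.0419
grasp_force: 0.0
```

```bash
cat >> h.py <<'E'
YW=-1.05; HX,HY,HZ=.636,-.0145,.052   # hinge point abreast of the tab
def lidpose(th,tau,rp=(-.0955,0,.003),off=(.0045,0,-.007)):
    B=R.from_euler("z",YW,degrees=True)
    P=np.array([HX,HY,HZ])+B.apply(R.from_euler("y",th,degrees=True).apply(rp)); r=rot(YW,-tau)
    return P-r.apply(off),r
E
python3 - <<'E'
from h import *
st=arm.state(); show(st); p,d=arm.capture("wrist"); c=cam("wrist",st); C=cloud(d,c); P=C[d>0]
m=(P[:,2]>.048)&(P[:,2]<.064)&(abs(P[:,1]+.013)<.025)&(P[:,0]>.52)&(P[:,0]<.556); Q=P[m]; print(len(Q),np.percentile(Q,[2,50,98],axis=0))
m=(P[:,2]>.07)&(P[:,2]<.085)&(abs(P[:,1]+.013)<.05)&(P[:,0]<.64); print("lid",np.percentile(P[m],[.5,50,99.5],axis=0))
save("pics/w5.png",p)
q=lidpose(0,0); print(q[0]); rel(*q)
E
```

```text
t 11.9 pos [ 0.5353 -0.0123  0.1126] F [-0.0667 -0.3057 -0.4887] w 0.04190760800864364 g 0.0
864 [[ 0.5343 -0.024   0.0575]
 [ 0.5408 -0.0124  0.0587]
 [ 0.5466 -0.0009  0.0601]]
lid [[ 0.5526 -0.0625  0.0756]
 [ 0.5972 -0.013   0.0774]
 [ 0.6351  0.0365  0.0792]]
[ 0.536  -0.0127  0.048 ]
shift [-0.02  0.01  2.15] turn [ 0.02 -0.01 -0.  ] mm 64.50605642196443 deg 0.13301896742476485
```

View pics/w5.png

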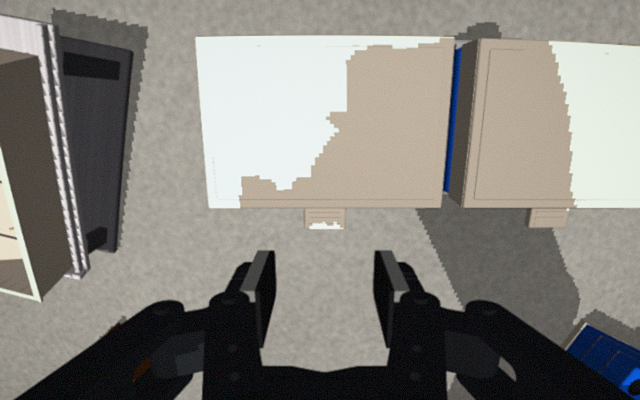

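The tab is at (325,218), centred between the open fingers (262 and 385). Descending beside it, then pinching.

Call:
move_arm([
  [[-0.02, 0, 0.7], [0, 0, 0], 42],
  [[-0.02, 0, 1.5], [0, 0, 0], 42],
  [[-0.02, 0, 2.1], [0, 0, 0], 42],
  [[-0.02, 0, 2.15], [0, 0, 0], 42],
  [[-0.02, 0, 2.15], [0, 0, 0], 42],
])

```text
t: 12.45
ee_pos: [0.5362, -0.0122, 0.0474]
tcp_rot: [3.14, -0.029, 0.0]
force: [0.2, 0.5, 0.8]
grip_width: 0.042
grasp_force: 0.0
```

Call:
move_arm([
  [[0, 0, 0], [0, 0, 0], 30],
  [[0, 0, 0], [0, 0, 0], 18],
  [[0, 0, 0], [0, 0, 0], 15],
  [[0, 0, 0], [0, 0, 0], 15],
], force=35)

```text
t: 12.85
ee_pos: [0.5367, -0.0124, 0.0482]
tcp_rot: [3.14, -0.029, 0.004]
force: [2.5, 0.8, 0.4]
grip_width: 0.0223
grasp_force: 35.1
```

Run:
```python
from h import *
show()
b=lidpose(0,0)
for th,ta in((8,0),(16,3),(24,6),(32,9),(40,12)): rel(*lidpose(th,ta),base=b)
b=lidpose(40,12); print()
for th,ta in((48,15),(56,18),(64,21),(72,24),(80,27)): rel(*lidpose(th,ta),base=b)
```

```text
t 12.85 pos [ 0.5367 -0.0124  0.0482] F [2.4956 0.8191 0.4469] w 0.022300896603949887 g 35.149778723716736
shift [ 0.04 -0.   -0.44] turn [0. 0. 0.] mm 13.330058772640069 deg 0.0
shift [ 0.14 -0.   -0.88] turn [-0.  -0.5  0. ] mm 26.778339229891866 deg 3.0000000000000004
shift [ 0.29 -0.   -1.3 ] turn [ 0. -1.  0.] mm 40.0642658367759 deg 6.000000000000002
shift [ 0.5 -0.  -1.7] turn [ 0.  -1.5  0. ] mm 53.121494601039636 deg 9.000000000000002
shift [ 0.76 -0.   -2.06] turn [ 0. -2.  0.] mm 65.88587326293924 deg 12.000000000000002

shift [ 0.24  0.   -0.38] turn [ 0.  -0.5  0. ] mm 13.340489185667098 deg 3.0000000000000004
shift [ 0.52 -0.   -0.72] turn [ 0. -1.  0.] mm 26.578061428429915 deg 6.0
shift [ 0.85  0.   -1.01] turn [ 0.  -1.5  0. ] mm 39.64818657768277 deg 9.000000000000002
shift [ 1.21  0.   -1.26] turn [ 0. -2. -0.] mm 52.48716162608207 deg 12.000000000000002
shift [ 1.61  0.   -1.45] turn [-0.  -2.5 -0. ] mm 65.03242112431543 deg 14.999999999999998
```

Call:
move_arm([
  [[0.01, 0, -0.22], [0, 0, 0], 15],
  [[0.04, 0, -0.44], [0, 0, 0], 15],
  [[0.08, 0, -0.66], [0, -0.2, 0], 15],
  [[0.14, 0, -0.88], [0, -0.5, 0], 15],
])

```text
t: 13.25
ee_pos: [0.5402, -0.0124, 0.0748]
tcp_rot: [3.139, -0.029, -0.081]
force: [5.5, -0.2, -4.7]
grip_width: 0.0225
grasp_force: 34.4
```

Run:
```python
from h import *
st=arm.state(); show(st); p,d=arm.capture("wrist"); c=cam("wrist",st); C=cloud(d,c)
P=C[20:190,215:430].reshape(-1,3); P=P[(P[:,2]>.06)&(abs(P[:,1]+.013)<.05)&(P[:,0]<.63)]
k=np.polyfit(P[:,0],P[:,2],1); print("lid slope deg",np.degrees(np.arctan(-k[0])),len(P))
b=lidpose(16,3)
for th,ta in((16,3),(24,6),(32,9),(40,12),(48,15),(56,18)): rel(*lidpose(th,ta),base=b)
```

```text
t 13.25 pos [ 0.5402 -0.0124  0.0748] F [ 5.5199 -0.2073 -4.6914] w 0.022500589044550448 g 34.434635639190674
lid slope deg 13.249355637783765 31308
shift [0. 0. 0.] turn [0. 0. 0.] mm 0.0 deg 0.0
shift [ 0.13  0.   -0.43] turn [ 0.  -0.5 -0. ] mm 13.452574053608792 deg 3.000000000000001
shift [ 0.32  0.   -0.83] turn [ 0. -1.  0.] mm 26.803615564770112 deg 6.0
shift [ 0.56 -0.   -1.21] turn [-0.  -1.5 -0. ] mm 39.98787995173759 deg 9.000000000000002
shift [ 0.85  0.   -1.54] turn [-0. -2. -0.] mm 52.940945179573504 deg 11.999999999999998
shift [ 1.19 -0.   -1.84] turn [-0.  -2.5 -0. ] mm 65.59952573475432 deg 15.000000000000002
```

The lid follows (13° open). On along the arc.

Call:
move_arm([
  [[0.13, 0, -0.43], [0, -0.5, 0], 15],
  [[0.32, 0, -0.83], [0, -1, 0], 15],
  [[0.56, 0, -1.21], [0, -1.5, 0], 15],
  [[0.85, 0, -1.54], [0, -2, 0], 15],
  [[1.19, 0, -1.84], [0, -2.5, 0], 15],
])

```text
t: 13.8
ee_pos: [0.5764, -0.0131, 0.1271]
tcp_rot: [-3.101, 0.029, 0.5]
force: [0.8, -0.7, -6.4]
grip_width: 0.0224
grasp_force: 34.5
```

Run:
```python
from h import *
show(); print(lidpose(56,18)[0]); p,d=arm.capture("scene"); c=cam("scene"); save("pics/s1.png",p[160:280,160:380],3.5)
b=lidpose(56,18)
for th,ta in((61,20),(66,22),(71,24),(76,26),(81,28)): rel(*lidpose(th,ta),base=b)
```

```text
t 13.8 pos [ 0.5764 -0.0131  0.1271] F [ 0.7604 -0.6707 -6.4275] w 0.02238745065832483 g 34.524763226509094
[ 0.5787 -0.0134  0.1276]
shift [ 0.18  0.   -0.21] turn [ 0.   -0.33  0.  ] mm 8.297131049047696 deg 2.0000000000000018
shift [ 0.38  0.   -0.4 ] turn [ 0.   -0.67  0.  ] mm 16.563333145500604 deg 4.000000000000003
shift [ 0.59  0.   -0.58] turn [ 0. -1.  0.] mm 24.782884806823905 deg 6.000000000000001
shift [ 0.81  0.   -0.74] turn [ 0.   -1.33  0.  ] mm 32.94015455559499 deg 8.000000000000004
shift [ 1.05  0.   -0.87] turn [-0.   -1.67 -0.  ] mm 41.01963067830282 deg 10.000000000000004
```

View pics/s1.png

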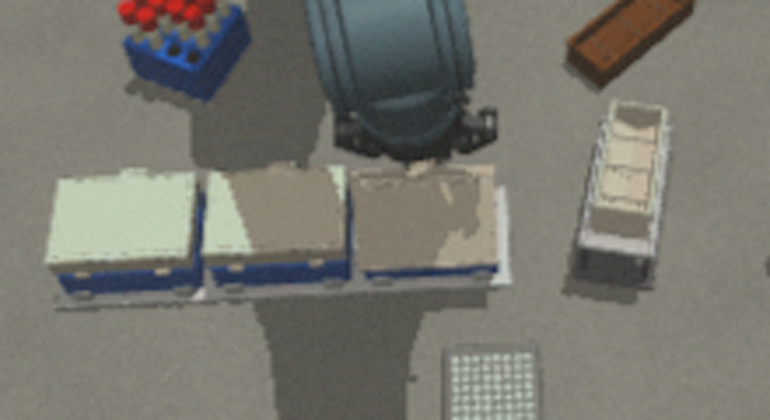

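From behind, the left lid (crop 420,220) stands up with its tab in the gripper (420,168), the other two are shut, and the trough is on its stand (628,190). I continue to 81°.

Call:
move_arm([
  [[0.18, 0, -0.21], [0, -0.33, 0], 15],
  [[0.38, 0, -0.4], [0, -0.67, 0], 15],
  [[0.6, 0, -0.6], [0, -1, 0], 15],
  [[0.81, 0, -0.75], [0, -1.33, 0], 15],
  [[1.05, 0, -0.9], [0, -1.67, 0], 15],
])

```text
t: 14.35
ee_pos: [0.6143, -0.0137, 0.1425]
tcp_rot: [-3.044, 0.029, 0.769]
force: [-3.6, -0.9, -3.3]
grip_width: 0.0221
grasp_force: 34.5
```

Call:
move_arm([
  [[0, 0, 0], [0, 0, 0], 15],
  [[0, 0, 0], [0, 0, 0], 15],
  [[0, 0, 0], [0, 0, 0], 15],
])

```text
t: 14.65
ee_pos: [0.6154, -0.0137, 0.1426]
tcp_rot: [-3.046, 0.029, 0.761]
force: [-2.4, -0.5, -2.4]
grip_width: 0.0221
grasp_force: 34.4
```

Run:
```python
from h import *
st=arm.state(); show(st); print(lidpose(81,28)[0],R.from_rotvec(st["tcp_rot"]).as_matrix()[:,2])
r=R.from_rotvec(st["tcp_rot"]); P=np.array(st["ee_pos"])+r.apply([.0045,0,-.007]); v=P-[HX,HY,HZ]; print("lid angle est",np.degrees(np.arctan2(v[2],-v[0]))-1.8,"radius",np.hypot(v[0],v[2]))
p,d=arm.capture("scene"); c=cam("scene"); C=cloud(d,c)
Q=C[160:280,250:310].reshape(-1,3); Q=Q[(Q[:,0]>.62)&(Q[:,0]<.72)&(Q[:,1]>-.07)&(Q[:,1]<.045)&(Q[:,2]>.055)&(Q[:,2]<.15)]
print(len(Q),np.percentile(Q,[2,50,98],axis=0)); k=np.polyfit(Q[:,2],Q[:,0],1); print("lid back lean deg from vertical",np.degrees(np.arctan(k[0])))
pt,dt=arm.capture("top"); Ct=cloud(dt,cam("top")); 
for n,u0,u1 in(("M",375,405),("R",420,450)): print(n,np.median(Ct[172:190,u0:u1,2]))
q=(Ct[dt>0]-SEAT)@np.c_[SL,np.cross(NR,SL),NR]; q=q[(abs(q[:,0])<.1)&(abs(q[:,1])<.045)&(q[:,2]>.028)&(q[:,2]<.04)]; print("trough",cv2.minAreaRect((q[:,:2]*1000).astype(np.float32)))
```

```text
t 14.65 pos [ 0.6154 -0.0137  0.1426] F [-2.3948 -0.5316 -2.3985] w 0.02208422576954054 g 34.443007707595825
[ 0.6168 -0.0141  0.1427] [-0.4701  0.0067 -0.8826]
lid angle est 80.17171836208065 radius 0.09562307755915297
543 [[ 0.6326 -0.0666  0.0583]
 [ 0.651  -0.0051  0.0912]
 [ 0.6583  0.0434  0.1363]]
lid back lean deg from vertical -14.284347212217888
M 0.6205579827270562
R 0.07563263420160515
trough ((-5.979095458984375, 0.11218452453613281), (52.02389907836914, 141.3129425048828), 89.92365264892578)
```

```bash
python3 -c "
from h import *
show(); print(arm.finish_job())"
```

```text
t 14.75 pos [ 0.6157 -0.0138  0.1427] F [-2.3361 -0.8343 -5.1026] w 0.022301474913575942 g 34.47159290313721
the job is handed in; nothing more can be done
None
```

The white trough is seated on the stand against the foot lip. The left box was the one in use: its lid gave under the first tap, so I did not tap the other two. The gripper is holding that lid open at about 80°, and the job is handed in at 14.75 s.

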